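# Put the lids back on the storage dishes

### The arm

A 6-joint arm with a two-finger parallel gripper is mounted at the origin on the work surface. World frame = base frame: x ahead of the robot, y to its left, z up, the work surface at z = 0. Lengths are in m, angles in rad, forces in N, time in s.
With the tool pointing down it reaches from about 0.275 to 1 m from the base axis. Payload 8.4 kg.
Tool frame: the origin (TCP) lies at the very end of the fingers, on their centre line; the grasp point (between the pads) lies 19 mm behind it (bot.hold_point_z is the distance from the TCP to the grasp point, in m); z points along the fingers, y is the line along which they close (so a half turn about z gives the same grasp; the last joint's range is limited). The gripper opens to 85 mm and grips with 20 to 120 N. Pads are 22 mm wide; open, the fingers measure 114 mm over their backs; the gripper's body (76 mm by 85 mm) begins 54 mm behind the grasp point. The pads swing forward as they close: fully open they stand 13 mm farther back than shut.
Start: joints at [-1.254, 0.353, 1.633, -0, 1.155, -0.002], TCP at [0.196, -0.594, 0.231] pointing down, gripper open.
Joint ranges: [-2.63, 2.63], [-0.92, 2.1], [0.06, 2.66], [-1.3, 4.44], [0, 2.69], [-3.02, 3.02]. Speed limits (rad/s): [2.22, 2.22, 2.79, 3.14, 3.14, 3.14].

### API

Orientations are given as a unit quaternion [w, x, y, z].
In Python, from rig import bot, viewer gives the robot as it stands. The module is installed in compiled form; this text tells all that it offers.
- The arm moves only by the tool send_rows, never from a script. Its argument "rows" is a list of rows, each a list of 5 numbers: the opening, from -1 (shut) to 1 (fully open), then the shift along the tool's x, y, z as a fraction of full scale, then the turn about the tool's z as a fraction of full scale. In form: [[jaw, tx, ty, tz, spin], ...]. A call has 1 to 8 rows; each row is the pose to reach, as a shift and turn from the pose commanded when the call began, along the tool's axes at that moment; what a row does not reach only later rows make up. Full scale, the value 1, is 12 cm for a shift and 45 degrees for a turn. A row lasts 1/8 s, in which the tool goes at most 62.5 mm and 10.7 degrees, less where a joint would pass 70% of its speed; a pose out of reach is approached as far as the arm can. A call with a number of a shift or a turn outside -1 to 1 is refused whole. A call with a gripper value outside its range is refused whole. The fingers move at their own pace and stop on an object; "newtons" is the grip in N (left out, the last holds). Time passes only in rows, so rows that repeat a pose let the fingers close. It gives the time, the measured TCP pose, the force, the opening and the grip force at its end, in the units of the state.
- bot.observe(): the state, without advancing time (a new reading comes with each control period).
- viewer.capture(name): name is "side" or "top" or "wrist"; returns a dict with "pixels" (400x640x3 uint8, red, green, blue), "intrinsics" (3x3 intrinsics, pixels), "eye" and "rotation" of the camera in the world. Camera axes: x right, y up, looking along -z (the intrinsics and any distortion apply to the point x, -y, -z); pixel columns grow to the right and rows downward; lengths in m; the calibration is good to about 2 mm. A picture is of the moment at which its call begins. There is no depth.
- bot.hand_in(): hands the job in; it is judged then, once.
Trained networks look in the newest picture that a camera, given by its name, has taken for a name from the list of things; names that differ only in an ending like _2 or _b are one class to them, and where a whole thing is asked for, a point or a joint stands for the part that bears it (a point fixed in the world has none). Each returns a list of dicts, best first, with "confidence" (0 to 1); they miss things now and then, are a little off and sometimes report something else, mostly with a low value. They report only what shows in the picture. A call takes as long as a camera call. They do not tell look-alikes from the thing itself.
- viewer.recognise(camera, thing): "box" ([left, top, right, bottom] in pixels, round what is visible of it).
- viewer.regions_of(camera, thing): "region" (400x640 bool, what is visible of it) and "box" ([left, top, right, bottom] in pixels, round what is visible of it).
The state is a dict: "t": time; "joint_pos": joint angles; "joint_velocities": joint speeds; "effort": joint torques, N m; "position": TCP position; "tcp_rot": TCP orientation; "force": force on the tool from outside, world axes, zero at the start; "moment": the same for the moment, N m; "opening": opening from 0.0 (shut) to 1.0 (fully open); "grip_force": force on a finger pad.
Only numpy, scipy, OpenCV 4.12 (cv2) and the standard library are available. Lean on these libraries where they do the work, as an engineer would, in place of code of your own. Each camera call takes 0.05 s, during which the arm holds its last target. There are 200 camera calls.

### The job

Four white storage dishes and their four bamboo lids stand mixed up on the kitchen counter. Put on every dish the lid of its own shape and size, fully seated with its plug in the mouth and its flange flat on the rim, edges lined up on the square and the oblong one. Set the lids down rather than dropping them, leave the dishes about where they stand, and do not disturb the soap bottle or the utensil pot.

Things in the scene. Friction and masses are not known exactly. Their poses are not given: they have to be found in the camera images.
- large_round_lid: Large round bamboo lid: flange 106 mm in diameter, plug below it 72 mm in diameter and 10 mm deep. Lies plug down. Origin: centre of the plug's underside, z up; flange from 10 to 18 mm above it, grip from 18 to 46 mm. Grip: central round knob, 22 mm (bottom) to 24 mm (top) in diameter; yaw does not matter. Loose, about 90 g.
- small_round_lid: Small round bamboo lid: flange 76 mm in diameter, plug below it 42 mm in diameter and 10 mm deep. Lies plug down. Origin: centre of the plug's underside, z up; flange from 10 to 18 mm above it, grip from 18 to 46 mm. Grip: central round knob, 22 mm (bottom) to 24 mm (top) in diameter; yaw does not matter. Loose, about 45 g.
- square_lid: Square bamboo lid: flange 86 x 86 mm, plug below it 52 x 52 mm and 10 mm deep. Lies plug down. Origin: centre of the plug's underside, z up; flange from 10 to 18 mm above it, grip from 18 to 46 mm. x and y are parallel to its edges. Grip: central upright bar, 44 mm long along x, 18 mm thick along y. Loose, about 85 g.
- oblong_lid: Oblong rectangular bamboo lid: flange 116 mm along x, 72 mm along y, plug below it 82 x 38 mm and 10 mm deep. Lies plug down. Origin: centre of the plug's underside, z up; flange from 10 to 18 mm above it, grip from 18 to 46 mm. Grip: central upright bar, 56 mm long along x, 18 mm thick along y. Loose, about 95 g.
- large_round_dish: White dish, open at the top, 50 mm high; walls and floor 6 mm. Origin: centre of the underside, z up. Large round one: outer diameter 100 mm, mouth 88 mm. The plug has 8 mm of play all round; seated, the flange rests on the rim and the lid's origin is 40 mm above the dish's. Loose, about 420 g.
- small_round_dish: White dish, open at the top, 50 mm high; walls and floor 6 mm. Origin: centre of the underside, z up. Small round one: outer diameter 70 mm, mouth 58 mm. The plug has 8 mm of play all round; seated, the flange rests on the rim and the lid's origin is 40 mm above the dish's. Loose, about 260 g.
- square_dish: White dish, open at the top, 50 mm high; walls and floor 6 mm. Origin: centre of the underside, z up. Square one: 80 x 80 mm outside, mouth 68 x 68 mm, x and y parallel to its sides. The lid may go on in any of the four quarter turns. The plug has 8 mm of play all round; seated, the flange rests on the rim and the lid's origin is 40 mm above the dish's. Loose, about 400 g.
- oblong_dish: White dish, open at the top, 50 mm high; walls and floor 6 mm. Origin: centre of the underside, z up. Oblong rectangular one: 110 mm along x, 66 mm along y outside, mouth 98 x 54 mm. The lid may go on either way round. The plug has 8 mm of play all round; seated, the flange rests on the rim and the lid's origin is 40 mm above the dish's. Loose, about 440 g.
- soap_bottle: Bystander: upright green bottle 64 mm in diameter, 190 mm high, loose, on the left (+y) of the work. Origin: centre of the underside.
- utensil_pot: Bystander: upright steel pot 116 mm in diameter, 150 mm high, with a ladle and a whisk standing in it to about 300 mm, loose, on the right (-y) of the work. Origin: centre of the underside.
There are look-alikes about, which are no part of the job. Leave any orange or purple look-alike of the square_lid alone.

How it is judged:
At the end, for the whole second after the job is handed in: Every lid on the dish of its shape and size: centred within 12 mm, its origin 35 to 44 mm above the dish's, level within 0.08 rad; square (any quarter turn) and oblong (either way) within 0.25 rad of the dish's edges; dishes upright within 0.06 rad; all at rest (under 2 cm/s) (horizontal distance between large_round_lid and large_round_dish below 0.012 m and z of large_round_lid in the frame of large_round_dish between 0.035 and 0.044 m and angle between each of large_round_lid, small_round_lid, square_lid, oblong_lid's own z axis and vertical below 0.08 rad and angle between each of large_round_dish, small_round_dish, square_dish, oblong_dish's own z axis and vertical below 0.06 rad and linear speed of each of large_round_lid, large_round_dish, small_round_lid, small_round_dish, square_lid, square_dish, oblong_lid, oblong_dish below 0.02 m/s and horizontal distance between small_round_lid and small_round_dish below 0.012 m and z of small_round_lid in the frame of small_round_dish between 0.035 and 0.044 m and horizontal distance between square_lid and square_dish below 0.012 m and z of square_lid in the frame of square_dish between 0.035 and 0.044 m and (angle between the x axis of square_lid and the x axis of square_dish, either way round below 0.25 rad or angle between the x axis of square_lid and the y axis of square_dish, either way round below 0.25 rad) and horizontal distance between oblong_lid and oblong_dish below 0.012 m and z of oblong_lid in the frame of oblong_dish between 0.035 and 0.044 m and angle between the x axis of oblong_lid and the x axis of oblong_dish, either way round below 0.25 rad); the robot touches nothing.
It fails at once if a dish is pushed more than 4 cm from where it stood (distance of any of large_round_dish, small_round_dish, square_dish, oblong_dish from where it was at the start of the episode above 0.04 m).
It fails at once if a lid is dropped from about 5 cm or more, or thrown (over 1 m/s with no finger on it) ((linear speed of large_round_lid above 1 m/s and contact force between the fingers and large_round_lid below 0.05 N) or (linear speed of small_round_lid above 1 m/s and contact force between the fingers and small_round_lid below 0.05 N) or (linear speed of square_lid above 1 m/s and contact force between the fingers and square_lid below 0.05 N) or (linear speed of oblong_lid above 1 m/s and contact force between the fingers and oblong_lid below 0.05 N)).
It fails at once if the soap bottle or the utensil pot is pushed more than 3 cm or tipped over (distance of any of soap_bottle, utensil_pot from where it was at the start of the episode above 0.03 m or angle between any of soap_bottle, utensil_pot's own z axis and vertical above 0.35 rad).
It also fails if it takes over 102 s, if anything falls off the work surface, if the arm or the gripper's body presses on something with over 40 N, if the wrist force passes 120 N, or if a joint passes its speed limit or range.

## Working session

There is one attempt and no reset: what is moved stays moved. The work goes in short steps, Python scripts to look and compute and a tool call to move; the robot and the scene stay as the last step left them, time stands still between calls to the robot, and variables do not carry over. Pictures are saved under pics/ and viewed, at most 14 in all, crops included, and the job is handed in when it is done.

Besides the shell and the picture viewer there is one more tool, called after "Emit:" as name([rows], argument=value, ...), one row to a line, values as JSON. send_rows: Moves the arm, as the interface text tells. Its arguments: {"type":"object","properties":{"rows":{"type":"array","items":{"type":"array","items":{"type":"number"}}},"newtons":{"type":"number"}},"required":["rows"]}

```bash
mkdir -p pics
cat > h.py <<'E'
import numpy as np, cv2
from rig import bot, viewer
def cap(cam,fn=None):
    c=viewer.capture(cam)
    if fn: cv2.imwrite('pics/'+fn,c['pixels'][:,:,::-1])
    return c
def ray(c,uv,z):
    K=np.array(c['intrinsics']);d=np.linalg.solve(K,[uv[0],uv[1],1.]);d=np.array(c['rotation'])@(d*[1,-1,-1])
    e=np.array(c['eye']);return e+d*(z-e[2])/d[2]
def proj(c,P):
    p=np.array(c['rotation']).T@(np.array(P)-c['eye']);p=p*[1,-1,-1];q=np.array(c['intrinsics'])@p;return q[:2]/q[2]
E
python3 - <<'E'
from h import *
for n in ('top','side'):
    c=cap(n,n+'1.png');print(n,np.round(c['eye'],3),np.round(c['rotation'],3).tolist(),np.round(c['intrinsics'],1).tolist())
    for t in 'large_round_lid small_round_lid square_lid oblong_lid large_round_dish small_round_dish square_dish oblong_dish soap_bottle utensil_pot'.split():
        print(t,[(round(r['confidence'],2),np.round(r['box']).astype(int).tolist()) for r in viewer.recognise(n,t)[:4]])
s=bot.observe();print(s['position'],s['tcp_rot'],s['t'])
E
```

```text
top [ 0.335 -0.     1.709] [-0.704, -0.023, 0.031, 0.709] [[501.2, 0.0, 312.6], [0.0, 501.2, 201.8], [0.0, 0.0, 1.0]]
large_round_lid [(0.81, [374, 189, 408, 220])]
small_round_lid [(0.55, [264, 142, 288, 162])]
square_lid [(0.88, [147, 233, 186, 262]), (0.71, [211, 185, 241, 216]), (0.68, [203, 233, 231, 263])]
oblong_lid [(0.9, [315, 140, 357, 170])]
large_round_dish [(0.62, [375, 133, 404, 162]), (0.18, [264, 145, 285, 163])]
small_round_dish [(0.93, [208, 138, 232, 160])]
square_dish [(0.67, [320, 194, 346, 220]), (0.54, [210, 183, 240, 220])]
oblong_dish [(0.63, [262, 188, 293, 226])]
soap_bottle [(0.91, [133, 168, 164, 189])]
utensil_pot [(0.93, [453, 163, 518, 208])]
side [0.228 1.051 0.818] [-0.099, -0.05, 0.456, 0.883] [[392.2, 0.0, 324.9], [0.0, 392.2, 198.0], [0.0, 0.0, 1.0]]
large_round_lid [(0.54, [333, 160, 355, 175]), (0.46, [282, 248, 324, 279])]
small_round_lid [(0.84, [258, 209, 280, 226]), (0.45, [270, 177, 305, 192])]
square_lid [(0.78, [283, 251, 324, 279]), (0.56, [318, 311, 364, 350]), (0.55, [334, 264, 373, 295]), (0.49, [307, 206, 340, 239])]
oblong_lid [(0.85, [270, 177, 304, 198])]
large_round_dish [(0.85, [284, 148, 308, 169])]
small_round_dish [(0.71, [229, 240, 258, 270]), (0.57, [307, 206, 342, 238])]
square_dish [(0.88, [322, 180, 348, 204])]
oblong_dish [(0.88, [306, 208, 343, 235])]
soap_bottle [(0.74, [332, 160, 356, 177]), (0.65, [223, 270, 259, 342])]
utensil_pot [(0.76, [327, 73, 360, 142])]
[ 0.19587299 -0.59351184  0.23129516] [ 7.27771103e-06  9.87326231e-01  1.58703855e-01 -2.40297058e-06] 1.1
```

```bash
sed -i "s/np.array(c\['rotation'\])/R(c)/g" h.py
cat >> h.py <<'E'
from scipy.spatial.transform import Rotation as Ro
def R(c): return Ro.from_quat(np.roll(c['rotation'],-1)).as_matrix()
def img(fn,c,box,s):
    a,b,r,d=box;cv2.imwrite('pics/'+fn,cv2.resize(c['pixels'][b:d,a:r,::-1],None,fx=s,fy=s,interpolation=cv2.INTER_CUBIC))
E
python3 - <<'E'
from h import *
i=cv2.imread('pics/top1.png')[110:290,125:425]
cv2.imwrite('pics/top1c.png',cv2.resize(i,None,fx=2.66,fy=2.66,interpolation=cv2.INTER_CUBIC))
E
```

```text
(no output)
```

View pics/top1c.png

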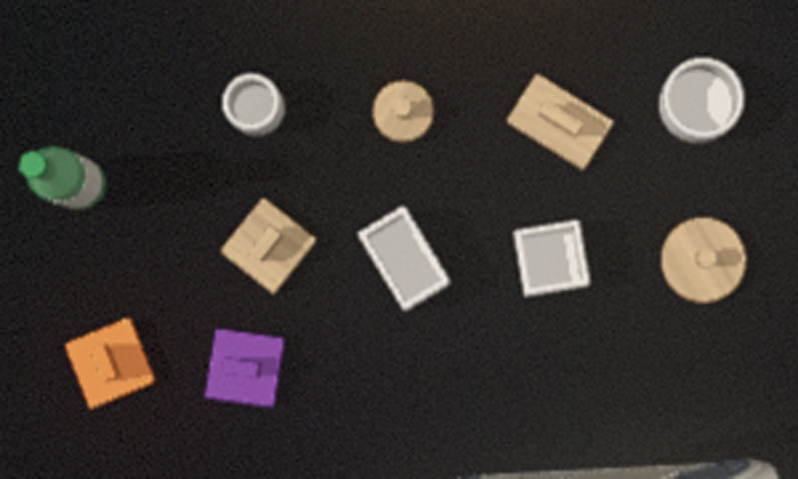

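Square-lid candidates in the top view (full-picture pixels): bamboo (226,202), orange (166,247) and purple (217,248). The bamboo one at (226,202) fits, because the other two are the painted look-alikes. The enlarged crop confirms this. It also shows the dishes: small round (220,149), large round (389,148), oblong (277,207), square (333,207). The lids are small round (276,152), oblong (335,155) and large round (389,207).

```bash
cat >> h.py <<'E'
from scipy.optimize import minimize
def shape(kind,w,h):
    if kind=='r': a=np.linspace(0,2*np.pi,48,endpoint=False);return np.c_[np.cos(a),np.sin(a)]*w/2
    return np.array([[1,1],[-1,1],[-1,-1],[1,-1]])*[w/2,h/2]
OBJ={'LRlid':('r',.106,.106,'l'),'SRlid':('r',.076,.076,'l'),'SQlid':('s',.086,.086,'l'),'OBlid':('s',.116,.072,'l'),
'LRd':('r',.100,.100,'d'),'SRd':('r',.070,.070,'d'),'SQd':('s',.080,.080,'d'),'OBd':('s',.110,.066,'d')}
S=6
def fit(c,name,uv,yaws=None,z0=0,zs=None):
    k,w,h,t=OBJ[name];zs=zs or ((.010,.018) if t=='l' else (0,.050))
    px=c['pixels'].astype(float).max(2);m=(px>95).astype(np.uint8)
    pr=ray(c,uv,z0+zs[1]);r=int(.09*c['intrinsics'][0][0]/np.linalg.norm(pr-c['eye']))
    x0,y0=[max(0,int(v)-r) for v in uv];sub=c['pixels'][y0:y0+2*r,x0:x0+2*r].max(2)
    M=cv2.resize(sub,None,fx=S,fy=S,interpolation=cv2.INTER_LINEAR);M=(M>90).astype(np.uint8)
    n,lab=cv2.connectedComponents(M);j=lab[int((uv[1]-y0)*S),int((uv[0]-x0)*S)]
    if j==0: print('seed on bg',name)
    M=(lab==j).astype(np.uint8);cs,_=cv2.findContours(M,cv2.RETR_EXTERNAL,2)
    cv2.drawContours(M,[cv2.convexHull(max(cs,key=len))],-1,1,-1)
    sh=shape(k,w,h)
    def cost(p):
        cc,s=np.cos(p[2]),np.sin(p[2]);q=sh@np.array([[cc,s],[-s,cc]])+p[:2]
        P=np.array([proj(c,[*a,z0+z]) for z in zs for a in q])
        P=(P-[x0,y0]+.5)*S-.5
        I=np.zeros_like(M);cv2.fillConvexPoly(I,cv2.convexHull(np.round(P*16).astype(np.int32)),1,shift=4)
        return 1-(I&M).sum()/(I|M).sum()
    best=None
    for y in ([0] if k=='r' else yaws or np.arange(0,np.pi if w!=h else np.pi/2,np.pi/8)):
        o=minimize(cost,[*pr[:2],y],method='Nelder-Mead',options=dict(initial_simplex=np.array([pr[:2].tolist()+[y]]*4)+np.r_[np.zeros((1,3)),np.diag([.008,.008,.2])],xatol=1e-4,fatol=1e-5))
        if best is None or o.fun<best.fun: best=o
    return best.x,best.fun
E
python3 - <<'E'
from h import *
c=cap('top')
for n,uv in dict(LRlid=(386,207),SRlid=(272,155),SQlid=(222,202),OBlid=(330,150),LRd=(383,150),SRd=(220,149),SQd=(330,209),OBd=(277,207)).items():
    print(n,np.round(fit(c,n,uv),4) if 0 else [np.round(v,4) for v in fit(c,n,uv)])
for r in (viewer.recognise('top','soap_bottle')+viewer.recognise('top','utensil_pot'))[:2]: b=r['box'];print(ray(c,((b[0]+b[2])/2,(b[1]+b[3])/2),.1)[:2])
s=bot.observe();print(Ro.from_quat(np.roll(s['tcp_rot'],-1)).as_matrix().round(3))
w=cap('wrist','w1.png');Rt=Ro.from_quat(np.roll(s['tcp_rot'],-1)).as_matrix();print('wrist cam in tool',Rt.T@(np.array(w['eye'])-s['position']),(Rt.T@R(w)).round(3).tolist())
E
```

```text
LRlid [array([ 0.4442, -0.2787,  0.322 ]), np.float64(0.0603)]
SRlid [array([0.6389, 0.1041, 0.1976]), np.float64(0.0706)]
SQlid [array([0.4664, 0.2749, 0.9024]), np.float64(0.0725)]
OBlid [array([ 0.6235, -0.0971,  0.9965]), np.float64(0.0822)]
LRd [array([ 0.6492, -0.2775,  0.1725]), np.float64(0.0484)]
SRd [array([0.6463, 0.294 , 0.0461]), np.float64(0.0371)]
SQd [array([ 0.447 , -0.0835,  0.1571]), np.float64(0.1057)]
OBd [array([0.4468, 0.1017, 0.5356]), np.float64(0.1098)]
[0.53750808 0.50585016]
[ 0.43976869 -0.27232021]
[[ 0.95   0.313  0.   ]
 [ 0.313 -0.95   0.   ]
 [ 0.    -0.    -1.   ]]
wrist cam in tool [ 0.07912268  0.00054417 -0.14214159] [[-0.001, 0.952, 0.307], [1.0, 0.0, 0.001], [0.001, 0.307, -0.952]]
```

Emit:
send_rows([
  [1,0.46,-0.31,0,0],
  [1,0.93,-0.62,0,0],
  [1,0.93,-0.62,0,0],
], newtons=40)

```text
t: 1.68
position: [0.2802, -0.4852, 0.2314]
tcp_rot: [-0.0, 0.987, 0.16, 0.0]
force: [0.5, -0.6, 0.5]
opening: 0.998
grip_force: 0.0
```

Emit:
send_rows([
  [1,0.46,-0.31,0,0],
  [1,0.93,-0.62,0,0],
  [1,0.93,-0.62,0,0],
])

```text
t: 2.05
position: [0.3628, -0.3803, 0.2315]
tcp_rot: [-0.0, 0.987, 0.16, 0.0]
force: [-0.2, 0.0, -0.1]
opening: 0.997
grip_force: 0.0
```

Emit:
send_rows([
  [1,0.46,-0.31,0.2,0],
  [1,0.93,-0.62,0.4,0],
  [1,0.93,-0.62,0.4,0],
  [1,0.93,-0.62,0.4,0],
])

```text
t: 2.55
position: [0.444, -0.2769, 0.183]
tcp_rot: [0.0, 0.987, 0.16, -0.0]
force: [-0.7, -0.0, 0.2]
opening: 0.997
grip_force: 0.0
```

```bash
cat >> h.py <<'E'
def go(p,phi=None):
    """print fractions from present pose to TCP target p, tool-x yaw phi"""
    s=bot.observe();T=Ro.from_quat(np.roll(s['tcp_rot'],-1)).as_matrix()
    d=T.T@(np.array(p)-s['position'])/.12;f=np.arctan2(T[1,0],T[0,0])
    sp=0 if phi is None else -((phi-f+np.pi/2)%np.pi-np.pi/2)/(np.pi/4)
    print('t %.1f pos'%s['t'],s['position'].round(4) if hasattr(s['position'],'round') else np.round(s['position'],4),'phi %.3f q6 %.2f'%(f,s['joint_pos'][5]),'go',np.round(d,3),'spin %.3f'%sp)
E
python3 - <<'E'
from h import *
c=cap('wrist','w2.png')
uv=proj(c,[.444,-.279,.018]);print(uv)
print(fit(c,'LRlid',uv+[20,0]))
go([.4442,-.2787,.02])
E
```

```text
[320.67842398 179.60057153]
(array([ 0.44788595, -0.27725655,  0.2022252 ]), np.float64(0.021029623495885885))
t 2.6 pos [ 0.4438 -0.2776  0.1835] phi 0.319 q6 0.69 go [1.000e-03 9.000e-03 1.363e+00] spin 0.000
```

View pics/w2.png

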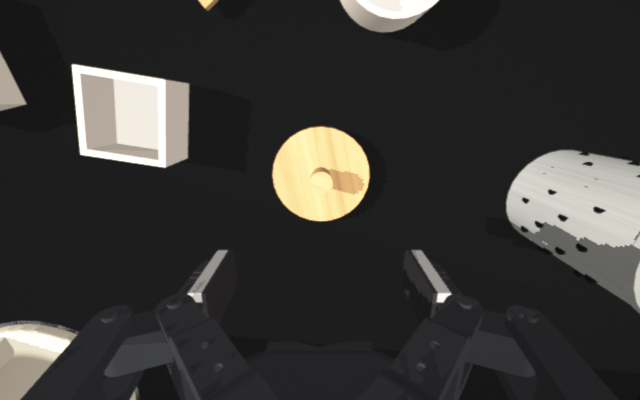

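The wrist view shows the large round lid at (321,173), the knob at (321,182), the square dish at (130,115) and the pot at the right, clear of the fingers. I descend onto the knob at about (0.447, -0.277).

Run:
```python
from h import *
c=cap('wrist')
print('SQd',fit(c,'SQd',(130,110)),proj(c,[.447,-.0835,.05]))
go([.4470,-.2775,.021])
```

```text
SQd (array([ 0.44928269, -0.08275011,  1.70921343]), np.float64(0.03015969627411752)) [119.95964617 120.37910467]
t 2.6 pos [ 0.4436 -0.278   0.1838] phi 0.318 q6 0.69 go [0.029 0.003 1.356] spin 0.000
```

Emit:
send_rows([
  [1,0.03,0,0.45,0],
  [1,0.03,0,0.9,0],
  [1,0.03,0,0.9,0],
])

```text
t: 3.02
position: [0.4443, -0.2755, 0.0728]
tcp_rot: [-0.002, 0.987, 0.158, -0.003]
force: [0.4, 0.4, 0.6]
opening: 0.998
grip_force: 0.0
```

Emit:
send_rows([
  [1,0,0,0.25,0],
  [1,0,0,0.46,0],
  [0.2,0,0,0.46,0],
  [-1,0,0,0.46,0],
  [-1,0,0,0.46,0],
  [-1,0,0,0.46,0],
  [-1,0,0,0.46,0],
  [-1,0,0,0.46,0],
])

```text
t: 4.03
position: [0.4481, -0.2761, 0.0216]
tcp_rot: [0.001, 0.987, 0.159, 0.001]
force: [-1.7, 0.4, 11.1]
opening: 0.257
grip_force: 38.7
```

Emit:
send_rows([
  [-1,0,0,0,0],
  [-1,0,0,-0.4,0],
  [-1,0,0,-0.9,0],
  [-1,0,0,-0.9,0],
])

```text
t: 4.53
position: [0.4501, -0.2772, 0.133]
tcp_rot: [0.003, 0.987, 0.159, 0.003]
force: [-0.8, 0.3, -2.2]
opening: 0.257
grip_force: 39.8
```

Run:
```python
from h import *
c=cap('wrist','w3.png')
go([.652,-.277,.13])
```

```text
t 4.6 pos [ 0.4487 -0.2763  0.1306] phi 0.319 q6 0.70 go [1.607 0.537 0.012] spin 0.000
```

View pics/w3.png

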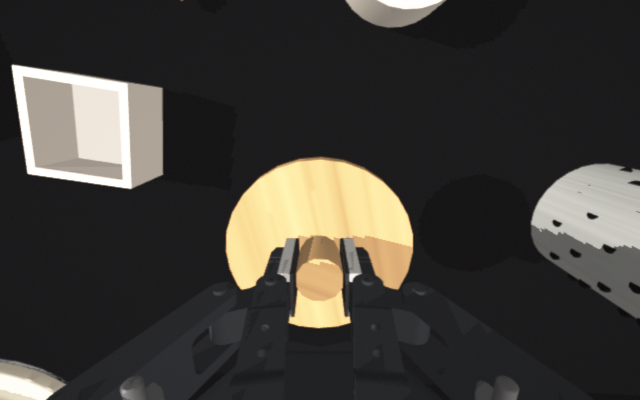

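The lid is held squarely and the knob is centred at (320,270). I go halfway towards the large dish and measure it from there.

Emit:
send_rows([
  [-1,0.4,0.13,0,0],
  [-1,0.8,0.27,0,0],
  [-1,0.8,0.27,0,0],
  [-1,0.8,0.27,0,0],
])

```text
t: 5.08
position: [0.5471, -0.2754, 0.1264]
tcp_rot: [-0.001, 0.987, 0.159, -0.001]
force: [-1.0, 0.9, -0.5]
opening: 0.258
grip_force: 39.7
```

Run:
```python
from h import *
c=cap('wrist','w4.png')
uv=proj(c,[.652,-.277,.05]);print(uv)
x,f=fit(c,'LRd',uv);print(x,f)
m=c['pixels'];go([*x[:2],.13])
```

```text
[368.20568642  72.73108651]
[ 0.65030325 -0.27621044  0.1418911 ] 0.0030944525608650464
t 5.1 pos [ 0.5469 -0.2756  0.1267] phi 0.319 q6 0.78 go [ 0.817  0.275 -0.03 ] spin 0.000
```

View pics/w4.png

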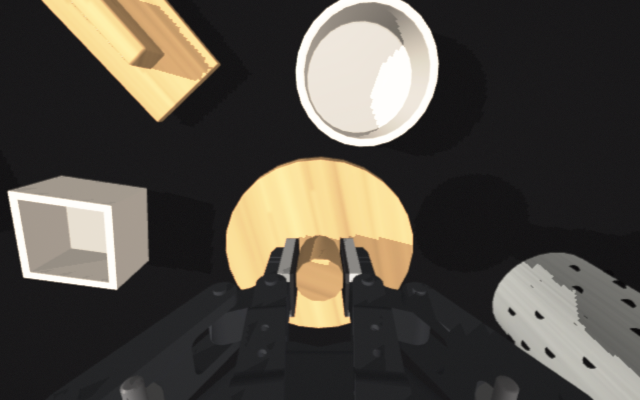

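Fit residual is 0.003. The dish stands at (0.650,-0.276), pixel (368,72). I move above it, descend and release.

Emit:
send_rows([
  [-1,0.4,0.14,0,0],
  [-1,0.82,0.275,0,0],
  [-1,0.82,0.275,0,0],
  [-1,0.82,0.275,0,0],
  [-1,0.82,0.275,0.15,0],
])

```text
t: 5.75
position: [0.6518, -0.2772, 0.1107]
tcp_rot: [0.0, 0.987, 0.158, 0.001]
force: [0.1, -0.1, -0.7]
opening: 0.256
grip_force: 39.8
```

Run:
```python
from h import *
go([.6503,-.2762,.0612])
```

```text
t 5.8 pos [ 0.6518 -0.2772  0.1107] phi 0.318 q6 0.85 go [-0.01  -0.013  0.413] spin 0.000
```

Emit:
send_rows([
  [-1,-0.01,-0.01,0.15,0],
  [-1,-0.01,-0.01,0.3,0],
  [-1,-0.01,-0.01,0.36,0],
  [-1,-0.01,-0.01,0.41,0],
  [-1,-0.01,-0.01,0.41,0],
  [-0.2,-0.01,-0.01,0.41,0],
  [0.5,-0.01,-0.01,0.41,0],
  [1,-0.01,-0.01,0.41,0],
])

```text
t: 6.75
position: [0.651, -0.276, 0.0609]
tcp_rot: [0.0, 0.987, 0.159, 0.0]
force: [-0.1, 0.5, -0.4]
opening: 0.808
grip_force: 0.0
```

Emit:
send_rows([
  [1,0,0,0,0],
  [1,0,0,-0.4,0],
  [1,0,0,-0.9,0],
  [1,0,0,-0.9,0],
])

```text
t: 7.25
position: [0.654, -0.2772, 0.1749]
tcp_rot: [0.003, 0.987, 0.159, 0.004]
force: [0.4, -1.0, -0.1]
opening: 0.998
grip_force: 0.0
```

Run:
```python
from h import *
c=cap('wrist','w5.png')
uv=proj(c,[.65,-.277,.058])
print(fit(c,'LRlid',uv+[0,-15],z0=.04))
go([.625,-.0971,.17],.9965)
```

```text
(array([ 0.65069957, -0.27616644,  0.61233172]), np.float64(0.022662053497398804))
t 7.3 pos [ 0.6524 -0.2765  0.1717] phi 0.319 q6 0.85 go [ 0.252 -1.491  0.01 ] spin -0.863
```

View pics/w5.png

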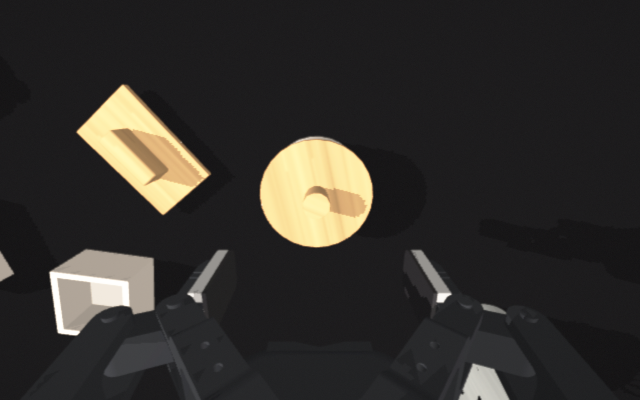

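Large lid is seated: the fit at rim height gives (0.651,-0.276), and the picture shows it centred at (316,192). Next is the oblong lid, at (143,150).

Emit:
send_rows([
  [1,0.06,-0.4,0,-0.2],
  [1,0.13,-0.75,0,-0.43],
  [1,0.13,-0.75,0,-0.43],
])

```text
t: 7.68
position: [0.6361, -0.1827, 0.1672]
tcp_rot: [-0.001, 0.946, 0.324, -0.001]
force: [0.1, -1.6, 0.5]
opening: 0.999
grip_force: 0.0
```

Run:
```python
from h import *
c=cap('wrist','w6.png')
uv=proj(c,[.627,-.097,.018]);print(uv)
x,f=fit(c,'OBlid',uv+[10,0],yaws=[.8,1.0,1.2]);print(x,f)
go([*x[:2],.07],x[2])
```

```text
[245.39418868 138.46171922]
[ 0.62661372 -0.09609411  1.00322056] 0.018914578027276363
t 7.7 pos [ 0.6367 -0.1843  0.1675] phi 0.657 q6 0.63 go [ 0.384 -0.632  0.813] spin -0.440
```

Emit:
send_rows([
  [1,0.19,-0.32,0,-0.22],
  [1,0.384,-0.632,0.2,-0.44],
  [1,0.384,-0.632,0.6,-0.44],
  [1,0.384,-0.632,0.813,-0.44],
  [1,0.384,-0.632,0.813,-0.44],
])

```text
t: 8.35
position: [0.6259, -0.098, 0.0685]
tcp_rot: [-0.001, 0.878, 0.479, -0.002]
force: [-0.3, -0.5, 0.3]
opening: 1.001
grip_force: 0.0
```

Run:
```python
from h import *
go([.6266,-.0961,.021],1.003)
```

```text
t 8.3 pos [ 0.6259 -0.098   0.0685] phi 1.000 q6 0.41 go [ 0.017 -0.002  0.396] spin -0.004
```

Emit:
send_rows([
  [1,0.01,0,0.2,0],
  [1,0.01,0,0.4,0],
  [0.2,0.01,0,0.4,0],
  [-1,0.01,0,0.4,0],
  [-1,0.01,0,0.4,0],
  [-1,0.01,0,0.4,0],
  [-1,0.01,0,0.4,0],
  [-1,0.01,0,0.4,0],
])

```text
t: 9.35
position: [0.6292, -0.0965, 0.0245]
tcp_rot: [0.001, 0.877, 0.48, 0.001]
force: [-1.7, -0.4, 7.1]
opening: 0.2
grip_force: 41.0
```

Emit:
send_rows([
  [-1,0,0,-0.1,0],
  [-1,0,0,-0.5,0],
  [-1,0,0,-0.95,0],
  [-1,0,0,-0.95,0],
])

```text
t: 9.85
position: [0.6314, -0.0968, 0.1427]
tcp_rot: [0.003, 0.877, 0.48, 0.003]
force: [-0.4, 0.0, -2.3]
opening: 0.202
grip_force: 40.0
```

Run:
```python
from h import *
go([.449,.1025,.13],.5356)
```

```text
t 9.8 pos [ 0.6314 -0.0968  0.1427] phi 1.002 q6 0.41 go [ 0.58  -2.176  0.091] spin 0.594
```

Emit:
send_rows([
  [-1,0.1,-0.4,0,0.1],
  [-1,0.2,-0.75,0,0.2],
  [-1,0.25,-1,0,0.25],
  [-1,0.25,-1,0,0.25],
])

```text
t: 10.35
position: [0.5411, -0.0052, 0.1368]
tcp_rot: [-0.001, 0.92, 0.393, -0.001]
force: [-0.0, -0.3, -0.9]
opening: 0.201
grip_force: 40.0
```

Run:
```python
from h import *
c=cap('wrist','w7.png')
uv=proj(c,[.449,.1025,.05]);print(uv,proj(c,[.449,.1025,.006]))
x,f=fit(c,'OBd',proj(c,[.449,.1025,.02]),yaws=[.4,.55,.7]);print(x,f)
go([*x[:2],.13],x[2])
```

```text
[147.18897416 185.83813205] [173.01307524 173.41733617]
[0.44993923 0.10263179 0.54139467] 0.020693507808795086
t 10.4 pos [ 0.5427 -0.0059  0.1371] phi 0.807 q6 0.75 go [ 0.12  -1.184  0.06 ] spin 0.339
```

View pics/w7.png

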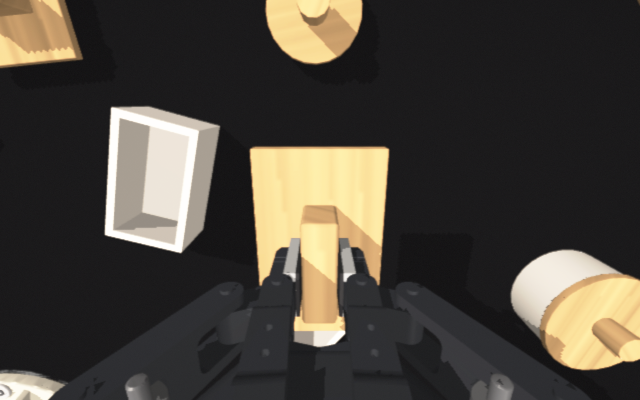

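The oblong dish is at (160,180) and the lid is held straight. I work out its offset along the tool from the flange's front edge at row 147, columns 250 to 388.

```bash
cat >> h.py <<'E'
def inhand(c,uv,zrel):
    s=bot.observe();T=Ro.from_quat(np.roll(s['tcp_rot'],-1)).as_matrix()
    return (T.T@(ray(c,uv,s['position'][2]+zrel)-s['position']))[:2]
E
python3 - <<'E'
from h import *
c=cap('wrist')
for uv in ((251,147.5),(387,147.5)): print(inhand(c,uv,-.0065))
print(inhand(c,(319,206),.0215))
E
```

```text
[ 0.05700295 -0.03518667]
[0.05700588 0.03432713]
[ 0.03531491 -0.00037544]
```

Emit:
send_rows([
  [-1,0.06,-0.5,0,0.17],
  [-1,0.12,-0.95,0,0.34],
  [-1,0.12,-0.95,0,0.34],
])

```text
t: 10.82
position: [0.4695, 0.0842, 0.137]
tcp_rot: [-0.0, 0.964, 0.266, -0.001]
force: [0.2, -0.8, 0.1]
opening: 0.201
grip_force: 40.1
```

Run:
```python
from h import *
go([.4505,.1029,.0642],.5414)
```

```text
t 10.8 pos [0.4695 0.0842 0.137 ] phi 0.539 q6 1.21 go [-0.055 -0.214  0.607] spin -0.003
```

Emit:
send_rows([
  [-1,-0.055,-0.214,0,0],
  [-1,-0.055,-0.214,0,0],
  [-1,-0.055,-0.214,0.2,0],
  [-1,-0.055,-0.214,0.4,0],
  [-1,-0.055,-0.214,0.5,0],
  [-1,-0.055,-0.214,0.56,0],
  [-1,-0.055,-0.214,0.61,0],
  [-1,-0.055,-0.214,0.61,0],
])

```text
t: 11.82
position: [0.4529, 0.1015, 0.0645]
tcp_rot: [0.0, 0.964, 0.266, 0.0]
force: [-1.0, -0.1, -1.4]
opening: 0.198
grip_force: 40.4
```

Emit:
send_rows([
  [-0.2,0,0,0,0],
  [0.5,0,0,0,0],
  [1,0,0,0,0],
  [1,0,0,-0.1,0],
  [1,0,0,-0.5,0],
  [1,0,0,-0.95,0],
  [1,0,0,-0.95,0],
])

```text
t: 12.7
position: [0.455, 0.1022, 0.1828]
tcp_rot: [0.0, 0.964, 0.266, 0.004]
force: [0.2, 0.1, -0.2]
opening: 0.999
grip_force: 0.0
```

Run:
```python
from h import *
c=cap('wrist','w8.png')
uv=proj(c,[.45,.1026,.058]);print(uv)
print(fit(c,'OBlid',uv+[10,-20],yaws=[.4,.55,.7],z0=.04))
go([.469,.2755,.17],-.66)
```

```text
[315.30633253 194.51967764]
(array([0.45256059, 0.10087524, 0.53748952]), np.float64(0.02311941304138576))
t 12.8 pos [0.4536 0.1019 0.1807] phi 0.539 q6 1.25 go [ 0.852 -1.176  0.091] spin 1.526
```

View pics/w8.png

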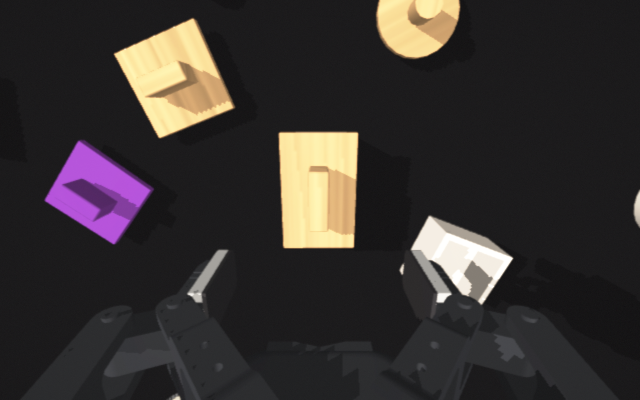

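The oblong lid is seated, 3 mm off centre and aligned. The natural bamboo square lid is at (175,78) with its bar along yaw -0.67. The purple look-alike is at (98,192) and I keep clear of it.

Emit:
send_rows([
  [1,0.2,-0.3,0,0.24],
  [1,0.4,-0.55,0,0.48],
  [1,0.4,-0.55,0,0.72],
  [1,0.4,-0.55,0,0.9],
  [1,0.4,-0.55,0,0.9],
])

```text
t: 13.38
position: [0.4588, 0.1826, 0.1772]
tcp_rot: [0.0, 0.997, -0.083, -0.001]
force: [-0.1, 0.1, 0.2]
opening: 1.002
grip_force: 0.0
```

Run:
```python
from h import *
c=cap('wrist','w9.png')
uv=proj(c,[.469,.2755,.018]);print(uv)
x,f=fit(c,'SQlid',uv+[0,-10],yaws=[-.6,-.75]);print(x,f)
go([*x[:2],.07],x[2])
```

```text
[232.67645477 185.17571692]
[ 0.46907555  0.27661381 -0.67544472] 0.021450701736998368
t 13.4 pos [0.459  0.1826 0.1774] phi -0.165 q6 2.11 go [-0.045 -0.787  0.894] spin 0.650
```

View pics/w9.png

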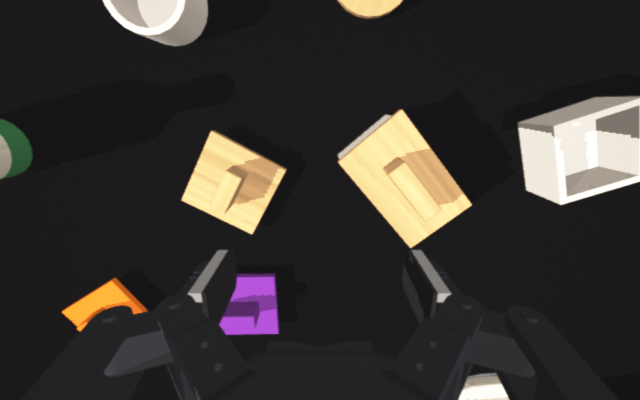

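The square lid is at (234,182), with its bar confirmed along the fitted yaw of -0.675.

Emit:
send_rows([
  [1,-0.02,-0.4,0,0.22],
  [1,-0.045,-0.787,0.2,0.45],
  [1,-0.045,-0.787,0.6,0.65],
  [1,-0.045,-0.787,0.85,0.65],
  [1,-0.045,-0.787,0.85,0.65],
])

```text
t: 14.05
position: [0.4682, 0.2757, 0.0739]
tcp_rot: [0.002, 0.943, -0.332, -0.002]
force: [0.0, 0.2, -0.4]
opening: 1.0
grip_force: 0.0
```

Run:
```python
from h import *
go([.4691,.2766,.0225],-.6754)
```

```text
t 14.1 pos [0.4682 0.2757 0.0739] phi -0.676 q6 2.78 go [ 0.002 -0.012  0.428] spin -0.001
```

Emit:
send_rows([
  [1,0,-0.01,0.2,0],
  [1,0,-0.01,0.43,0],
  [0.2,0,-0.01,0.43,0],
  [-1,0,-0.01,0.43,0],
  [-1,0,-0.01,0.43,0],
  [-1,0,-0.01,0.43,0],
  [-1,0,-0.01,0.43,0],
  [-1,0,-0.01,0.43,0],
])

```text
t: 15.05
position: [0.4715, 0.2781, 0.0258]
tcp_rot: [-0.001, 0.943, -0.333, 0.001]
force: [-0.9, -1.0, 8.3]
opening: 0.202
grip_force: 40.8
```

Emit:
send_rows([
  [-1,0,0,-0.1,0],
  [-1,0,0,-0.5,0],
  [-1,0,0,-0.95,0],
  [-1,0,0,-0.95,0],
])

```text
t: 15.55
position: [0.4734, 0.2793, 0.1434]
tcp_rot: [-0.003, 0.943, -0.333, 0.003]
force: [-0.2, 1.3, -0.8]
opening: 0.196
grip_force: 39.7
```

Run:
```python
from h import *
go([.4493,-.0828,.14],.138)
```

```text
t 15.6 pos [0.4734 0.2793 0.1434] phi -0.679 q6 2.78 go [1.738 2.475 0.014] spin -1.040
```

Emit:
send_rows([
  [-1,0.3,0.4,0,-0.2],
  [-1,0.6,0.8,0,-0.4],
  [-1,0.7,0.99,0,-0.5],
  [-1,0.7,0.99,0,-0.5],
])

```text
t: 16.05
position: [0.4607, 0.1309, 0.1381]
tcp_rot: [0.0, 0.99, -0.144, -0.001]
force: [0.9, 0.0, 0.2]
opening: 0.199
grip_force: 39.7
```

Run:
```python
from h import *
go([.4493,-.0828,.14],.138)
```

```text
t 16.1 pos [0.4607 0.1309 0.1381] phi -0.288 q6 2.13 go [ 0.416  1.735 -0.015] spin -0.543
```

Emit:
send_rows([
  [-1,0.12,0.4,0,-0.2],
  [-1,0.2,0.75,0,-0.4],
  [-1,0.2,0.8,0,-0.54],
  [-1,0.2,0.8,0,-0.54],
])

```text
t: 16.55
position: [0.4577, 0.034, 0.1383]
tcp_rot: [-0.0, 0.998, 0.068, -0.0]
force: [0.6, -0.2, -1.3]
opening: 0.202
grip_force: 39.8
```

Run:
```python
from h import *
c=cap('wrist','w10.png')
uv=proj(c,[.4493,-.0828,.02])
x,f=fit(c,'SQd',uv,yaws=[.05,.2]);print(x,f)
go([*x[:2],.0655],x[2])
```

```text
[ 0.44931123 -0.0835816   0.16247576] 0.4036081332293081
t 16.6 pos [0.4578 0.0343 0.1384] phi 0.135 q6 1.51 go [-0.202  0.964  0.607] spin -0.035
```

View pics/w10.png

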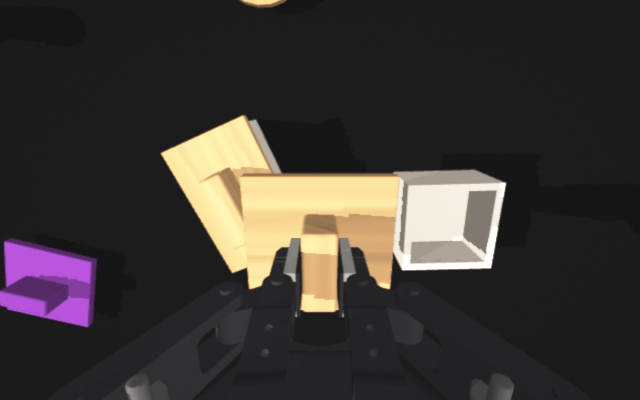

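The lid merges with the dish in the mask, so I keep the earlier clean fit of (0.4493,-0.0828, yaw 0.138). The dish's rim corners at (400,178) and (503,183) agree with it, and the lid is held square.

Emit:
send_rows([
  [-1,-0.1,0.4,0,0],
  [-1,-0.2,0.8,0,0],
  [-1,-0.2,0.96,0,0],
  [-1,-0.2,0.96,0,0],
  [-1,-0.2,0.96,0.2,0],
  [-1,-0.2,0.96,0.35,0],
  [-1,-0.2,0.96,0.35,0],
])

```text
t: 17.48
position: [0.4489, -0.0822, 0.0955]
tcp_rot: [-0.0, 0.998, 0.069, -0.001]
force: [0.2, 0.8, -0.6]
opening: 0.206
grip_force: 39.9
```

Run:
```python
from h import *
go([.4498,-.0828,.0655],.138)
```

```text
t 17.5 pos [ 0.4489 -0.0822  0.0955] phi 0.138 q6 1.25 go [0.007 0.006 0.25 ] spin 0.000
```

Emit:
send_rows([
  [-1,0.01,0,0.1,0],
  [-1,0.01,0,0.2,0],
  [-1,0.01,0,0.25,0],
  [-1,0.01,0,0.25,0],
  [-0.2,0.01,0,0.25,0],
  [0.5,0.01,0,0.25,0],
  [1,0.01,0,0.25,0],
  [1,0.01,0,0.1,0],
])

```text
t: 18.48
position: [0.45, -0.0834, 0.0839]
tcp_rot: [-0.0, 0.998, 0.069, -0.001]
force: [-0.4, 0.4, 0.6]
opening: 0.993
grip_force: 0.0
```

Emit:
send_rows([
  [1,0.1,0,-0.4,0],
  [1,0.3,0,-0.8,0],
  [1,0.3,0,-0.8,0],
])

```text
t: 18.85
position: [0.4906, -0.0789, 0.1844]
tcp_rot: [0.001, 0.998, 0.069, 0.004]
force: [0.1, -0.9, -0.5]
opening: 0.998
grip_force: 0.0
```

Run:
```python
from h import *
c=cap('wrist','w11.png')
uv=proj(c,[.449,-.083,.058])
print(fit(c,'SQlid',uv+[20,-20],yaws=[.05,.2],z0=.04))
go([.640,.1045,.17])
```

```text
(array([ 0.45369172, -0.08293852,  0.13754103]), np.float64(0.09950045070766489))
t 18.9 pos [ 0.4881 -0.0787  0.1821] phi 0.139 q6 1.27 go [ 1.464 -1.337  0.105] spin 0.000
```

View pics/w11.png

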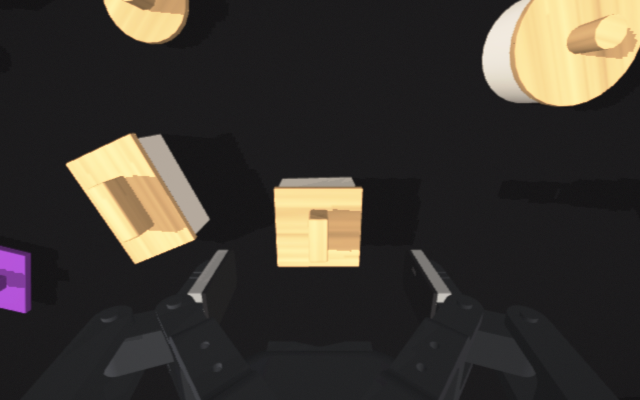

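The square lid sits flat on its dish at (318,228). The fit is pulled about 3 mm by the dish wall showing behind it, and the yaw matches at 0.138. Next is the small lid, at (147,10).

Emit:
send_rows([
  [1,0.35,-0.35,0,0],
  [1,0.7,-0.7,0,0],
  [1,0.9,-0.8,0,0],
  [1,0.9,-0.8,0,0],
])

```text
t: 19.4
position: [0.58, 0.0323, 0.1788]
tcp_rot: [-0.0, 0.998, 0.07, -0.001]
force: [-0.8, -0.7, -0.7]
opening: 0.997
grip_force: 0.0
```

Run:
```python
from h import *
c=cap('wrist')
uv=proj(c,[.640,.1045,.018]);print(uv)
x,f=fit(c,'SRlid',uv+[-8,-5]);print(x,f)
go([*x[:2],.08])
```

```text
[256.1943235 112.97621  ]
[0.64117793 0.10469457 0.10953319] 0.021402264905456603
t 19.4 pos [0.5789 0.0314 0.1788] phi 0.139 q6 1.48 go [ 0.601 -0.532  0.822] spin 0.000
```

Emit:
send_rows([
  [1,0.3,-0.27,0,0],
  [1,0.6,-0.53,0.2,0],
  [1,0.6,-0.53,0.6,0],
  [1,0.6,-0.53,0.82,0],
  [1,0.6,-0.53,0.82,0],
])

```text
t: 20.08
position: [0.6396, 0.1027, 0.0794]
tcp_rot: [0.0, 0.998, 0.069, -0.003]
force: [-0.3, 0.2, 0.6]
opening: 0.998
grip_force: 0.0
```

Run:
```python
from h import *
go([.6412,.1047,.0215])
```

```text
t 20.1 pos [0.6396 0.1027 0.0794] phi 0.137 q6 1.59 go [ 0.018 -0.015  0.482] spin 0.000
```

Emit:
send_rows([
  [1,0,-0.015,0.25,0],
  [1,0,-0.015,0.48,0],
  [0.2,0,-0.015,0.48,0],
  [-1,0,-0.015,0.48,0],
  [-1,0,-0.015,0.48,0],
  [-1,0,-0.015,0.48,0],
  [-1,0,-0.015,0.48,0],
  [-1,0,-0.015,0.48,0],
])

```text
t: 21.08
position: [0.6437, 0.1059, 0.0261]
tcp_rot: [0.0, 0.998, 0.069, 0.001]
force: [-0.7, -1.6, 6.7]
opening: 0.255
grip_force: 39.0
```

Emit:
send_rows([
  [-1,0,0,-0.1,0],
  [-1,0,0,-0.5,0],
  [-1,0,0,-0.95,0],
  [-1,0,0,-0.95,0],
])

```text
t: 21.58
position: [0.6458, 0.1067, 0.1443]
tcp_rot: [-0.0, 0.998, 0.069, 0.004]
force: [-1.0, 0.9, -0.4]
opening: 0.257
grip_force: 39.3
```

Run:
```python
from h import *
c=cap('wrist','w12.png')
uv=proj(c,[.649,.295,.05]);print(uv)
x,f=fit(c,'SRd',uv);print(x,f)
go([*x[:2],.13])
```

```text
[ 95.61568249 167.49726539]
[0.64776843 0.29377339 0.20980453] 0.010489212314164664
t 21.6 pos [0.6441 0.1064 0.1416] phi 0.138 q6 1.59 go [ 0.245 -1.542  0.098] spin 0.000
```

View pics/w12.png

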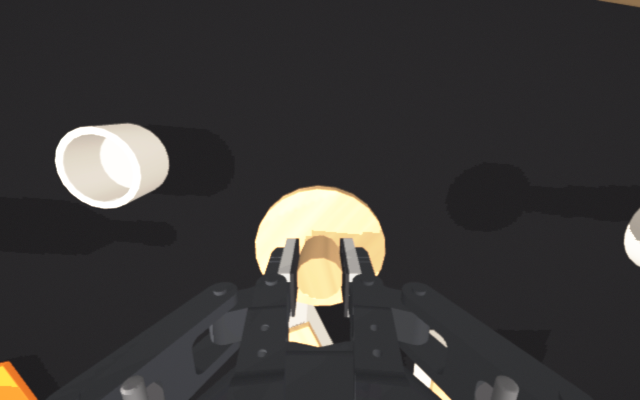

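Small lid is held with the knob centred at (320,265), and the small dish is at (100,167). I carry it over.

Emit:
send_rows([
  [-1,0.12,-0.4,0,0],
  [-1,0.2,-0.75,0,0],
  [-1,0.25,-0.95,0,0],
  [-1,0.25,-0.95,0,0],
])

```text
t: 22.12
position: [0.656, 0.2244, 0.1375]
tcp_rot: [0.0, 0.998, 0.07, -0.001]
force: [0.4, -0.9, -0.4]
opening: 0.258
grip_force: 39.4
```

Run:
```python
from h import *
c=cap('wrist')
x,f=fit(c,'SRd',proj(c,[.648,.294,.03]));print(x,f)
go([.649,.2942,.0655])
```

```text
[0.64781926 0.2938423  0.1154832 ] 0.6094666968791553
t 22.2 pos [0.656  0.2232 0.1376] phi 0.139 q6 1.76 go [ 0.026 -0.595  0.6  ] spin 0.000
```

Emit:
send_rows([
  [-1,0.02,-0.3,0,0],
  [-1,0.025,-0.595,0,0],
  [-1,0.025,-0.595,0,0],
  [-1,0.025,-0.595,0.2,0],
  [-1,0.025,-0.595,0.3,0],
  [-1,0.025,-0.595,0.3,0],
])

```text
t: 22.92
position: [0.6491, 0.2927, 0.1013]
tcp_rot: [0.001, 0.998, 0.069, -0.001]
force: [-0.8, -0.2, 0.7]
opening: 0.258
grip_force: 39.4
```

Run:
```python
from h import *
go([.649,.2942,.0657])
```

```text
t 22.9 pos [0.6491 0.2927 0.1013] phi 0.137 q6 1.86 go [ 0.001 -0.013  0.297] spin 0.000
```

Emit:
send_rows([
  [-1,0,-0.01,0.12,0],
  [-1,0,-0.01,0.24,0],
  [-1,0,-0.01,0.3,0],
  [-1,0,-0.01,0.3,0],
  [-0.2,0,-0.01,0.3,0],
  [0.5,0,-0.01,0.3,0],
  [1,0,-0.01,0.3,0],
  [1,0,-0.01,0.1,0],
])

```text
t: 23.92
position: [0.6482, 0.2948, 0.0888]
tcp_rot: [0.001, 0.998, 0.069, -0.002]
force: [-0.7, -0.1, 0.1]
opening: 0.993
grip_force: 0.0
```

Emit:
send_rows([
  [1,-0.2,0,-0.4,0],
  [1,-0.4,0,-0.9,0],
  [1,-0.4,0,-0.9,0],
  [1,-0.4,0,-0.9,0],
])

```text
t: 24.42
position: [0.6021, 0.2889, 0.1986]
tcp_rot: [-0.0, 0.998, 0.069, 0.0]
force: [0.2, 0.2, -0.5]
opening: 1.001
grip_force: 0.0
```

Run:
```python
from h import *
c=cap('wrist')
print(fit(c,'SRlid',proj(c,[.648,.294,.058])+[-12,-5],z0=.04))
a=c['pixels'];t=cap('top');s=cap('side')
im=np.vstack([np.hstack([cv2.resize(a[:,:,::-1],(400,250)),cv2.resize(s['pixels'][130:300,200:400,::-1],(400,250))]),cv2.resize(t['pixels'][120:250,130:430,::-1],(800,347),interpolation=2)])
cv2.imwrite('pics/fin.png',im)
for n,p in dict(LRlid=(.6507,-.2762),SRlid=(.648,.294),SQlid=(.4495,-.083),OBlid=(.4526,.1009)).items():
    print(n,[np.round(v,4) for v in fit(t,n,proj(t,[*p,.058])+[-4,0],z0=.04)])
```

```text
(array([0.64748499, 0.29487733, 0.38294689]), np.float64(0.041834267590692975))
LRlid [array([ 0.6481, -0.2773,  0.7216]), np.float64(0.0704)]
SRlid [array([0.6375, 0.3227, 0.3765]), np.float64(0.7796)]
SQlid [array([ 0.447 , -0.0841,  1.7143]), np.float64(0.0917)]
OBlid [array([0.4497, 0.0989, 0.5379]), np.float64(0.0941)]
```

View pics/fin.png

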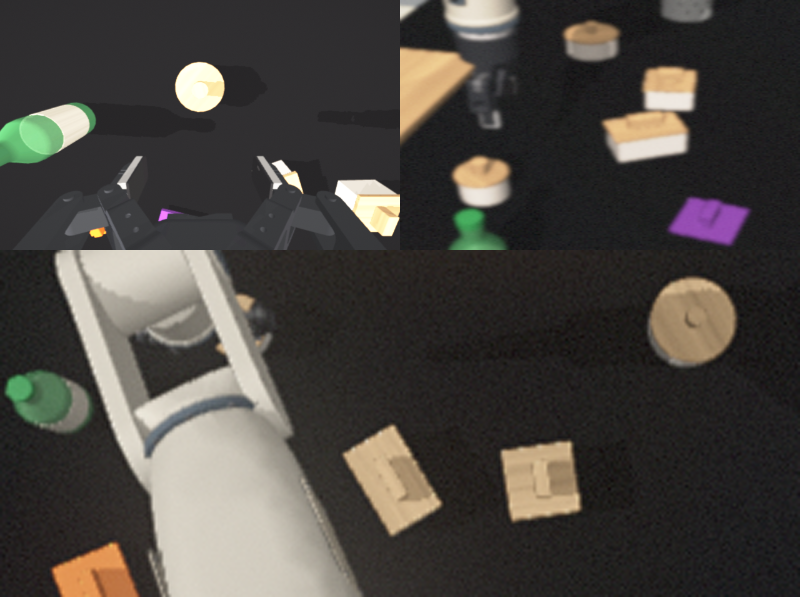

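All four lids sit flat and centred: side panel large (592,35), square (670,75), oblong (645,125), small (480,170). The fits put the large, oblong and small lids within 4 mm of their dishes. The square one checks out against the top view.

```bash
python3 -c "
from rig import bot;print(bot.hand_in())"
```

```text
the job is handed in; nothing more can be done
None
```

All four lids are seated on their matching dishes and the job is handed in; it took about 25 s of the allowed 102 s, and the system returned no verdict.

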